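Stand the fallen mooncake mould in its clamp

ROBOT

A 6-joint arm with a two-finger parallel gripper is mounted at the origin on the work surface. World frame = base frame: x ahead of the robot, y to its left, z up, the work surface at z = 0. Lengths are in m, angles in rad, forces in N, time in s.
With the tool pointing down it reaches from about 0.35 to 0.975 m from the base axis. Payload 4.9 kg.
Tool frame: the origin (TCP) lies at the very end of the fingers, on their centre line; the grasp point (between the pads) lies 19 mm behind it (ctrl.pinch_z is the distance from the TCP to the grasp point, in m); z points along the fingers, y is the line along which they close (so a half turn about z gives the same grasp; the last joint's range is limited). The gripper opens to 85 mm and grips with 20 to 120 N. Pads are 22 mm wide; open, the fingers measure 114 mm over their backs; the gripper's body (76 mm by 85 mm) begins 54 mm behind the grasp point. The pads swing forward as they close: fully open they stand 13 mm farther back than shut.
Start: joints at [-1.385, 0.053, 1.613, -0, 1.476, -0.119], TCP at [0.188, -0.596, 0.231] pointing down, gripper open.
Joint ranges: [-3.01, 3.01], [-1.01, 2.22], [0.06, 2.58], [-1.02, 4.17], [0.09, 2.62], [-3.14, 3.14]. Speed limits (rad/s): [2.57, 2.57, 3.14, 3.14, 3.14, 3.14].

INTERFACE

Orientations are given as a rotation vector (axis times angle).
In Python, from station import ctrl, optics gives the robot as it stands. The module is installed in compiled form; this text tells all that it offers.
- The arm moves only by the shell command python3 -m handwheel 'ROWS' [OPENING] [FORCE]. ROWS is JSON, one flat list of numbers, 6 for each row, row after row: the shift along the tool's x, y, z in m, then the turn, a rotation vector about the tool's x, y, z in degrees. A call has 1 to 20 rows; each row shifts and turns the commanded pose from where the row before left it, along the tool's axes as they then stand; what a row does not reach is not made up. A row lasts 1/10 s, in which the tool goes at most 50 mm and 8.59 degrees, less where a joint would pass 70% of its speed; a pose out of reach is approached as far as the arm can. A call is refused whole if a number of a shift passes 0.05 or a number of a turn 8.59, either way. A call with a gripper value outside its range is refused whole. OPENING is the closure, from 0 (fully open) to 1 (shut), set as the call begins (- or left out, the last holds). The fingers move at their own pace and stop on an object; FORCE is the grip in N (left out, the last holds). Time passes only in rows, so rows that do not move let the fingers close. It gives the time, the measured TCP pose, the force and the opening at its end, in the units of the state.
- ctrl.get_obs(): the state, without advancing time (a new reading comes with each control period).
- optics.get_image(name): name is "scene" or "top" or "wrist"; returns (picture, depth): 384x512x3 uint8, red, green, blue; 384x512 float32, m along the optical axis (not along the pixel's ray), 0 where there is no reading.
- optics.get_calibration(name): a dict with "fovy" (degrees; the focal length in pixels is half the picture's height over the tangent of half this angle, whatever the lens; pixels are square), "cx", "cy" (the principal point, pixels), "rvec" (rotation vector, rad) and "tvec" (3), from world to camera coordinates, as OpenCV has them; the wrist camera has in their place "mount" (4x4, takes a point from camera to tool coordinates, whose origin is the TCP and whose axes are the flange's). Camera axes: x right, y down, z forward; pixel columns grow to the right and rows downward; lengths in m; the calibration is good to about 2 mm. A picture is of the moment at which its call begins: read the wrist's pose just before it. get_calibration takes no time and is no camera call.
- ctrl.finish_job(): hands the job in, once; it reports no verdict.
The state is a dict: "t": time; "q": joint angles; "dq": joint speeds; "effort": joint torques, N m; "tool_pos": TCP position; "tool_rot": TCP orientation; "contact_force": force on the tool from outside, world axes, zero at the start; "wrist_torque": the same for the moment, N m; "opening": finger opening in m.
Only numpy, scipy, OpenCV 4.12 (cv2) and the standard library are available. Lean on these libraries where they do the work, as an engineer would, in place of code of your own. Each camera call takes 0.05 s, during which the arm holds its last target. There are 200 camera calls.

TASK

The mooncake mould has fallen over on the bench. Stand it upright on its foot on the mould stand, in the V of the fence, setting it down gently, and let go of it; then turn the stand's thumbscrew clockwise so that the jaw swings in and clamps the mould, and stop as soon as the slip clutch first gives. Do not knock over the bottle, the jar or the tin.

Things in the scene. Friction and masses are not known exactly. Their poses are not given: they have to be found in the camera images.
- mould_mid (a point): Middle of the mooncake mould, on its axis, 55 mm from foot and cap. White plastic, loose, about 350 g, lying on a flat, axis 29 mm up, cap roughly towards the robot. Eight-sided barrel, 58 mm across flats, 0 to 80 mm from the foot; steel neck 26 mm wide to 98; cap 46 mm wide to 110. +z: foot to cap; x and y: square to barrel flats, so two flats are upright for gripping as it lies.
- seat (a point): Where the mould's foot centre goes: on top of the fixed aluminium stand's base plate, 12 mm above the table. +z up, +x from the open side (robot's side) into the V. V fence: two steel plates 28 mm long, 32 mm tall, facing the seat at 45 degrees either side of +x, 29.5 mm from its axis, so the barrel fits with its flats square to x and y. Plate reaches x -77 to 47, y -140 to 60 mm.
- wing (a point): Centre of the thumbscrew's black wing, on its vertical axis at x -37, y -105 mm from the seat, 84 mm above the table. Upright blade 52 mm long (x), 13 mm thick (y), 32 mm tall, to be gripped from above; a 38 mm disc begins 16 mm under this point. +z up. Clamps clockwise seen from above, staying at this height. At the start it is in line with the jaw; any angle between them is slip.
- jaw (a joint): Angle of the steel clamp jaw about the thumbscrew's axis, rad, growing clockwise seen from above: 0 wide open, towards the robot; 1.35 along the seat's +y, flat on a seated mould. Bar 16 mm wide, reaching 120 mm from the axis, 28 to 42 mm above the table. Stays where left (drag 0.1 N m); can push the mould the last few mm into the V.
- thumbscrew (a joint): Slip of the clutch: angle of the thumbscrew relative to the jaw, rad, 0 at the start, growing clockwise seen from above. The thumbscrew carries the jaw with it until the jaw is stopped; then, at about 0.5 N m, the clutch slips and this grows.
- syrup: Bystander: amber bottle, 210 mm tall, 70 mm in diameter, upright at the far side. Origin at the centre of its foot, z up.
- sesame: Bystander: clear jar with a metal lid, 120 mm tall, 80 mm in diameter, upright at the far side. Origin at the centre of its foot, z up.
- tin: Bystander: steel tin, 110 mm tall, 74 mm in diameter, upright at the far side. Origin at the centre of its foot, z up.
Mind the look-alikes: they are no part of the job. What is shaped like the part that bears mould_mid but brown or green is not meant.

How it is judged:
On the way, in this order (a step that is already met when the one before it is completed fails the run):
1. the mould stands upright on the stand in the V, let go (horizontal distance between mould_mid and seat below 0.015 m and angle between mould_mid's own z axis and vertical below 0.1 rad and z of mould_mid in the frame of seat between 0.052 and 0.058 m and contact force between the fingers and mould below 0.05 N), for 0.3 s.
2. the jaw is closed on the mould and the clutch has begun to slip (value of joint thumbscrew above 0.03 rad and value of joint jaw above 1.2 rad and angle between mould_mid's own z axis and vertical below 0.1 rad).
At the end, for the whole second after the job is handed in: The mould stands at rest upright (within 0.08 rad) on the base plate, its axis within 6 mm of the seat; the jaw lies on it (jaw angle 1.25 to 1.45 rad); the clutch has slipped at least 0.03 and less than 0.5 rad (horizontal distance between mould_mid and seat below 0.006 m and angle between mould_mid's own z axis and vertical below 0.08 rad and z of mould_mid in the frame of seat between 0.052 and 0.058 m and value of joint jaw between 1.25 and 1.45 rad and value of joint thumbscrew between 0.03 and 0.5 rad and linear speed of mould below 0.01 m/s); the robot touches nothing.
It fails at once if the clutch is turned on past its first slip (0.5 rad or more) (value of joint thumbscrew above 0.5 rad).
It fails at once if the mould is dropped or slammed on the stand (over 80 N) (contact force between mould and stand above 80 N).
It fails at once if the bottle, jar or tin is knocked over (angle between any of syrup, sesame, tin's own z axis and vertical above 0.5 rad).
It also fails if it takes over 61 s, if anything falls off the work surface, if the arm or the gripper's body presses on something with over 40 N, if the wrist force passes 120 N, or if a joint passes its speed limit or range.

## Working session

There is one attempt and no reset: what is moved stays moved. The work goes in short steps, Python scripts to look and compute and a shell command to move; the robot and the scene stay as the last step left them, time stands still between calls to the robot, and variables do not carry over. Pictures are saved under pics/ and viewed, on a budget of 10 in all, crops included, one or two more only if the job needs it, and the job is handed in when it is done.

```bash
mkdir -p pics
cat > h.py <<'E'
import numpy as np, cv2
from scipy.spatial.transform import Rotation as R
from station import ctrl, optics
def cam(name,obs=None):
    c=optics.get_calibration(name); f=192/np.tan(np.radians(c["fovy"])/2)
    if "mount" in c:
        o=obs or ctrl.get_obs(); T=np.eye(4); T[:3,:3]=R.from_rotvec(o["tool_rot"]).as_matrix(); T[:3,3]=o["tool_pos"]
        T=T@np.array(c["mount"])
    else:
        M=np.eye(4); M[:3,:3]=R.from_rotvec(np.ravel(c["rvec"])).as_matrix(); M[:3,3]=np.ravel(c["tvec"]); T=np.linalg.inv(M)
    return f,c["cx"],c["cy"],T
def cloud(name,d,obs=None):
    f,cx,cy,T=cam(name,obs); v,u=np.mgrid[:384,:512]
    p=np.stack([(u-cx)/f*d,(v-cy)/f*d,d],-1); return p@T[:3,:3].T+T[:3,3]
def ray(name,u,v,z,obs=None):
    f,cx,cy,T=cam(name,obs); r=T[:3,:3]@np.array([(u-cx)/f,(v-cy)/f,1]); o=T[:3,3]; return o+r*(z-o[2])/r[2]
def snap(name,obs=None):
    o=ctrl.get_obs(); im,d=optics.get_image(name); return o,im,d
E
python3 - <<'E'
from h import *
for n in("top","scene"):
    o,im,d=snap(n); cv2.imwrite(f"pics/{n}0.png",im[:,:,::-1]); np.savez(f"{n}0.npz",im=im,d=d,**{"p":cloud(n,d)})
    print(n,optics.get_calibration(n),cam(n)[3].round(3).tolist())
print(ctrl.get_obs(),ctrl.pinch_z,optics.get_calibration("wrist"))
E
```

```text
top {'fovy': 54.3379568828388, 'cx': 249.67034918432523, 'cy': 193.8132745451505, 'rvec': array([ 2.16682943, -2.13699644,  0.14117528]), 'tvec': array([0.00881554, 0.55662049, 0.92489988])} [[0.014, -0.991, 0.132, 0.429], [-1.0, -0.014, 0.003, 0.014], [-0.001, -0.132, -0.991, 0.99], [0.0, 0.0, 0.0, 1.0]]
scene {'fovy': 48.28174170830323, 'cx': 257.16297333661396, 'cy': 196.04418734442274, 'rvec': array([ 2.14190022,  0.56660824, -0.31140776]), 'tvec': array([-0.51126337, -0.0926054 ,  1.19301231])} [[0.865, 0.283, -0.415, 0.963], [0.502, -0.514, 0.695, -0.621], [-0.017, -0.809, -0.587, 0.617], [0.0, 0.0, 0.0, 1.0]]
{'t': 0.1, 'q': array([-1.38499307e+00,  5.32582363e-02,  1.61415195e+00,  1.98103211e-05,
        1.47598202e+00, -1.18954190e-01]), 'dq': array([-0.00066343, -0.00313351, -0.00298602,  0.00056216, -0.00116153,
        0.00170712]), 'effort': array([ 9.57712982e-04, -3.94904673e+01, -3.71361279e+01, -6.49579351e-05,
        3.91241920e-03, -1.02944307e-05]), 'tool_pos': array([ 0.18746829, -0.59563967,  0.23020899]), 'tool_rot': array([-3.10341251e+00, -4.76585436e-01,  6.34700710e-05]), 'contact_force': array([ 0.1017244 , -0.53212695,  0.09572143]), 'wrist_torque': array([-0.03407004, -0.01520972, -0.06313178]), 'opening': 0.08539491521209444} 0.0187 {'fovy': 65.26925272546595, 'cx': 264.53565483540126, 'cy': 193.27223546980835, 'mount': array([[ 4.95367780e-05, -9.62973046e-01, -2.69597684e-01,
         6.78682246e-02],
       [ 9.99999820e-01, -1.13465811e-04,  5.89030605e-04,
         4.85781511e-05],
       [-5.97810715e-04, -2.69597665e-01,  9.62972867e-01,
        -1.42060980e-01],
       [ 0.00000000e+00,  0.00000000e+00,  0.00000000e+00,
         1.00000000e+00]])}
```

View pics/top0.png

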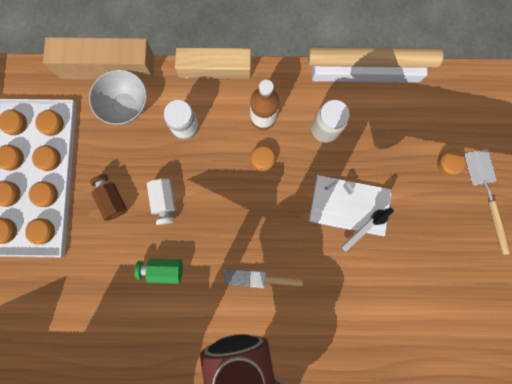

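View pics/scene0.png

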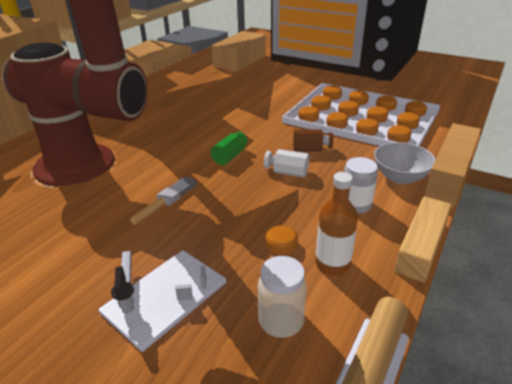

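The top view (up = +x, left = +y) shows the white mould at (162,200) with its cap at (165,219). The stand plate is at (350,206), the black wing at (382,216), and the jaw points lower left to (345,248). The syrup bottle is at (265,105), the jar at (330,120) and the tin at (181,120). The brown and green moulds are decoys.

Run:
```python
from h import *
D=np.load("top0.npz"); im=D["im"]; p=D["p"]; d=D["d"]
def box(u0,u1,v0,v1):
    m=np.zeros((384,512),bool); m[v0:v1,u0:u1]=1; return m&(d>0)
print("table z",np.median(p[300:330,350:450,2]),np.median(p[230:250,80:110,2]))
m=box(138,185,170,232)&(p[...,2]>.012)&(im.min(-1)>90)
q=p[m]; print("mould n",len(q),"z pct",np.percentile(q[:,2],[5,50,95,99]))
b=q[q[:,2]>.045]; r=cv2.minAreaRect((b[:,:2]*1000).astype(np.float32)); print("barrel top rect",r, "all",cv2.minAreaRect((q[:,:2]*1000).astype(np.float32)))
print("barrel box",cv2.boxPoints(r).round(1).tolist())
m=box(300,400,165,245)&(abs(p[...,2]-.012)<.005)&(im.min(-1)>140)
q=p[m];r=cv2.minAreaRect((q[:,:2]*1000).astype(np.float32)); print("plate",len(q),np.median(q[:,2]),r,cv2.boxPoints(r).round(1).tolist())
m=box(300,400,165,260)&(p[...,2]>.03)&(p[...,2]<.06);q=p[m]
for nm,lo,hi in(("jawz",.033,.05),("fence",.04,.055),("wing",.085,.12)):
    m=box(300,410,165,260)&(p[...,2]>lo)&(p[...,2]<hi); n,l,s,c=cv2.connectedComponentsWithStats(m.astype(np.uint8))
    for i in range(1,n):
        if s[i,4]>12:
            q=p[l==i]; print(nm,s[i],q.mean(0).round(4),cv2.minAreaRect((q[:,:2]*1000).astype(np.float32)))
cv2.imwrite("pics/crop.png",np.hstack([cv2.resize(im[160:260,295:405,::-1],None,fx=4,fy=4,interpolation=2),cv2.resize(im[160:260,120:200,::-1],None,fx=4,fy=4,interpolation=2)]))
```

```text
table z -6.974980740265257e-05 -0.0008153571127105796
mould n 949 z pct [0.03059638 0.05082569 0.05910119 0.06029444]
barrel top rect ((534.3953857421875, 241.48204040527344), (110.47310638427734, 53.8385124206543), 12.165998458862305) all ((533.8579711914062, 243.86273193359375), (110.39993286132812, 59.27805709838867), 11.800582885742188)
barrel box [[474.70001220703125, 256.20001220703125], [486.1000061035156, 203.5], [594.0999755859375, 226.8000030517578], [582.7000122070312, 279.3999938964844]]
plate 3038 0.011814933630976965 ((534.5189208984375, -249.2447509765625), (199.52613830566406, 124.39118957519531), 79.69083404541016) [[455.5, -336.29998779296875], [577.9000244140625, -358.5], [613.5999755859375, -162.1999969482422], [491.20001220703125, -140.0]]
jawz [326 180  11   9  37] [ 0.5839 -0.1916  0.0432] ((584.1740112304688, -192.0057373046875), (7.092432975769043, 27.816877365112305), 34.28067398071289)
jawz [345 183  10  10  47] [ 0.5754 -0.2383  0.0424] ((575.454833984375, -238.76461791992188), (27.437822341918945, 8.560588836669922), 34.25382614135742)
jawz [341 218  33  33 282] [ 0.4557 -0.2573  0.0414] ((456.736328125, -259.44287109375), (16.621824264526367, 107.40641021728516), 42.75942611694336)
fence [327 180  10   8  34] [ 0.5844 -0.1925  0.044 ] ((584.1740112304688, -192.0057373046875), (7.092432975769043, 27.816877365112305), 34.28067398071289)
fence [345 183  10  10  39] [ 0.5755 -0.239   0.0436] ((575.454833984375, -238.76461791992188), (27.437822341918945, 8.560588836669922), 34.25382614135742)
fence [342 217  32  34 226] [ 0.4563 -0.2585  0.0423] ((457.01348876953125, -260.0052795410156), (17.85671615600586, 106.61233520507812), 44.69367218017578)
wing [375 207  19  17 126] [ 0.501  -0.3062  0.0929] ((500.8258972167969, -306.93865966796875), (12.85661506652832, 50.511837005615234), 43.876441955566406)
```

View pics/crop.png

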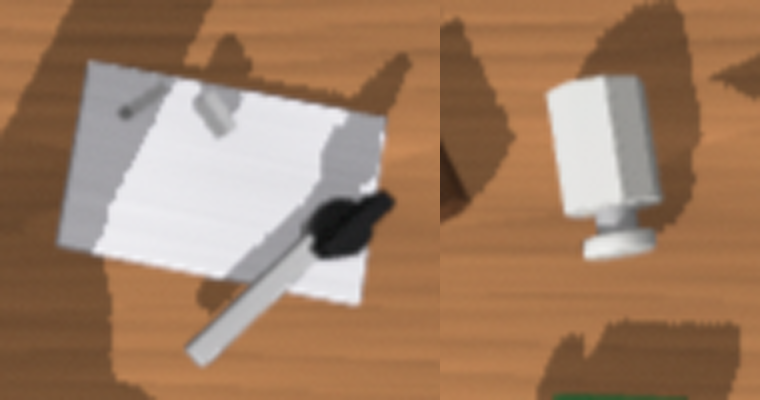

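```bash
cat >> h.py <<'E'
def tool(azdeg,al,s=1):  # tool dir: azimuth, al deg forward of straight down; s=1: x back over, s=-1: x forward/up
    a,l=np.radians([azdeg,al]); F=np.array([np.cos(a),np.sin(a),0]); Z=np.array([0,0,1.])
    z=np.sin(l)*F-np.cos(l)*Z; x=s*(-np.cos(l)*F-np.sin(l)*Z); return np.column_stack([x,np.cross(z,x),z])
def plan(p1,R1,n,p0=None,R0=None):
    o=ctrl.get_obs(); p0=o["tool_pos"] if p0 is None else p0; R0=R.from_rotvec(o["tool_rot"]).as_matrix() if R0 is None else R0
    w=R.from_matrix(R0.T@R1).as_rotvec()/n
    S=sum(R.from_rotvec(k*w).as_matrix() for k in range(n)); p=np.linalg.solve(S,R0.T@(np.array(p1)-p0))
    print(n,"rows of",p.round(4).tolist(),np.degrees(w).round(2).tolist())
MID=np.array([.534,.2435,.029]); FAZ=12.; SEAT=np.array([.5564,-.2125,.012]); SAZ=-10.3; WING=np.array([.501,-.3085,.084])
E
python3 - <<'E'
from h import *
R1=tool(100-180,0); a=np.array([.5,-.1,.35]); plan(a,R1,13)
for al in(35,):
    R2=tool(12,al); F=np.array([np.cos(np.radians(12)),np.sin(np.radians(12)),0]); G=MID-.007*F; t=G+.0187*R2[:,2]
    print(t, t-.13*R2[:,2]); plan(t-.13*R2[:,2],R2,15,a,R1)
E
```

```text
13 rows of [0.0492, -0.0019, -0.0092] [-0.01, -0.01, -6.35]
[0.53764446 0.24427465 0.01368186] [0.46470895 0.22877173 0.12017162]
15 rows of [0.0211, 0.015, 0.0115] [-1.87, -1.8, -5.92]
```

```bash
python3 -m handwheel '[0.049,-0.002,-0.009,0,0,-6.35,0.049,-0.002,-0.009,0,0,-6.35,0.049,-0.002,-0.009,0,0,-6.35,0.049,-0.002,-0.009,0,0,-6.35,0.049,-0.002,-0.009,0,0,-6.35,0.049,-0.002,-0.009,0,0,-6.35,0.049,-0.002,-0.009,0,0,-6.35,0.049,-0.002,-0.009,0,0,-6.35,0.049,-0.002,-0.009,0,0,-6.35,0.049,-0.002,-0.009,0,0,-6.35,0.049,-0.002,-0.009,0,0,-6.35,0.049,-0.002,-0.009,0,0,-6.35,0.049,-0.002,-0.009,0,0,-6.35]' 0 80
python3 - <<'E'
from h import *
o=ctrl.get_obs(); print(o["q"].round(4))
R2=tool(12,35); plan([.4647,.2288,.12],R2,18)
E
```

```text
t: 1.4
tool_pos: [0.4977, -0.0993, 0.3479]
tool_rot: [-2.013, -2.411, 0.0]
contact_force: [0.7, -0.3, -0.7]
opening: 0.0852
[-3.4380e-01 -2.7230e-01  1.7219e+00  3.0000e-04  1.6929e+00 -5.2330e-01]
18 rows of [0.0172, 0.0127, 0.0095] [-1.55, -1.51, -4.92]
```

```bash
python3 -m handwheel '[0.0172,0.0127,0.0095,-1.55,-1.51,-4.92,0.0172,0.0127,0.0095,-1.55,-1.51,-4.92,0.0172,0.0127,0.0095,-1.55,-1.51,-4.92,0.0172,0.0127,0.0095,-1.55,-1.51,-4.92,0.0172,0.0127,0.0095,-1.55,-1.51,-4.92,0.0172,0.0127,0.0095,-1.55,-1.51,-4.92,0.0172,0.0127,0.0095,-1.55,-1.51,-4.92,0.0172,0.0127,0.0095,-1.55,-1.51,-4.92,0.0172,0.0127,0.0095,-1.55,-1.51,-4.92,0.0172,0.0127,0.0095,-1.55,-1.51,-4.92,0.0172,0.0127,0.0095,-1.55,-1.51,-4.92,0.0172,0.0127,0.0095,-1.55,-1.51,-4.92,0.0172,0.0127,0.0095,-1.55,-1.51,-4.92,0.0172,0.0127,0.0095,-1.55,-1.51,-4.92,0.0172,0.0127,0.0095,-1.55,-1.51,-4.92,0.0172,0.0127,0.0095,-1.55,-1.51,-4.92,0.0172,0.0127,0.0095,-1.55,-1.51,-4.92,0.0172,0.0127,0.0095,-1.55,-1.51,-4.92,0,0,0,0,0,0]'
python3 - <<'E'
from h import *
o,im,d=snap("wrist"); print(o["q"].round(4),o["tool_pos"])
p=cloud("wrist",d,o); np.savez("w1.npz",im=im,p=p,d=d); cv2.imwrite("pics/w1.png",im[:,:,::-1])
m=(d>0)&(p[...,2]>.006)&(p[...,2]<.075)&(im.min(-1)>60)&(np.hypot(p[...,0]-.534,p[...,1]-.2435)<.08)
q=p[m];print(m.sum(),cv2.minAreaRect((q[:,:2]*1000).astype(np.float32)),np.percentile(q[:,2],[2,50,98]))
t=q[q[:,2]>.0545]; print("topflat",cv2.minAreaRect((t[:,:2]*1000).astype(np.float32)))
R2=tool(12,35); plan([.5376,.2443,.0137],R2,9)
E
```

```text
t: 3.3
tool_pos: [0.463, 0.2256, 0.1157]
tool_rot: [-0.261, 2.527, 0.079]
contact_force: [-1.0, -1.0, -0.1]
opening: 0.0853
[ 0.3562 -0.4879  2.3534 -0.1379  0.6833 -1.3402] [0.46296285 0.2255786  0.11570657]
7222 ((533.587646484375, 244.4480438232422), (113.39131164550781, 58.15502166748047), 11.12800121307373) [0.01358885 0.04569928 0.05779875]
topflat ((547.442626953125, 247.4031219482422), (81.06719970703125, 30.79076385498047), 10.973991394042969)
9 rows of [-0.0002, 0.0004, 0.0143] [-0.03, -0.02, -0.03]
```

View pics/w1.png

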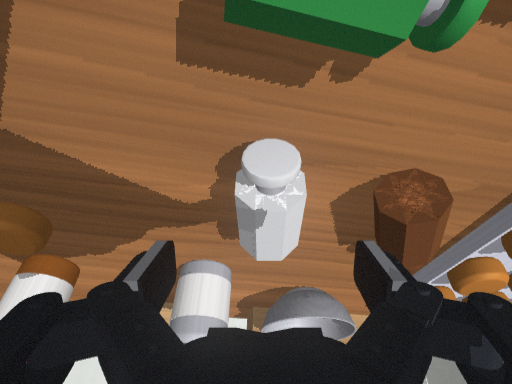

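The wrist view shows the white mould centred between the fingers at (270,205), with the cap towards the robot. Wrist depth gives its centre at (0.5336, 0.2444) with the axis at 11.1°, which agrees with the top view and the given sizes. I'll use a 45° tool tilt, so that standing the mould up is just a half turn about the tool's own z.

```bash
sed -i 's/^MID=.*FAZ=12.;/MID=np.array([.5335,.2441,.029]); FAZ=11.3;/' h.py
python3 - <<'E'
from h import *
R2=tool(FAZ,45); F=np.array([np.cos(np.radians(FAZ)),np.sin(np.radians(FAZ)),0]); G=MID-.009*F; t=G+.0187*R2[:,2]
print(t); plan(t-.08*R2[:,2],R2,5); plan(t,R2,8,t-.08*R2[:,2],R2)
E
```

```text
[0.53764103 0.24492746 0.0157771 ]
5 rows of [0.0029, 0.0009, 0.0095] [0.04, -2.04, 0.06]
8 rows of [0.0, 0.0, 0.01] [0.0, 0.0, 0.0]
```

```bash
python3 -m handwheel '[0.0029,0.0009,0.0095,0,-2.04,0,0.0029,0.0009,0.0095,0,-2.04,0,0.0029,0.0009,0.0095,0,-2.04,0,0.0029,0.0009,0.0095,0,-2.04,0,0.0029,0.0009,0.0095,0,-2.04,0,0,0,0,0,0,0]'
python3 - <<'E'
from h import *
o=ctrl.get_obs(); print(o["q"].round(3)); plan([.5376,.2449,.0158],tool(FAZ,45),8)
E
```

```text
t: 3.95
tool_pos: [0.4842, 0.2334, 0.0739]
tool_rot: [-0.239, 2.345, 0.097]
contact_force: [0.1, 0.7, -0.2]
opening: 0.085
[ 0.375 -0.381  2.424 -0.374  0.342 -1.095]
8 rows of [0.0003, 0.0001, 0.01] [0.02, 0.01, 0.03]
```

```bash
python3 -m handwheel '[0.0003,0.0001,0.01,0,0,0,0.0003,0.0001,0.01,0,0,0,0.0003,0.0001,0.01,0,0,0,0.0003,0.0001,0.01,0,0,0,0.0003,0.0001,0.01,0,0,0,0.0003,0.0001,0.01,0,0,0]' && python3 -m handwheel '[0.0003,0.0001,0.01,0,0,0,0.0003,0.0001,0.01,0,0,0,0,0,0,0,0,0]'
python3 - <<'E'
from h import *
o=ctrl.get_obs(); print(o["q"].round(3)); plan([.5376,.2449,.0158],tool(FAZ,45),1)
E
```

```text
t: 4.55
tool_pos: [0.527, 0.2431, 0.0336]
tool_rot: [-0.237, 2.34, 0.098]
contact_force: [-0.3, -0.5, -0.0]
opening: 0.085
t: 4.85
tool_pos: [0.5401, 0.2459, 0.0182]
tool_rot: [-0.238, 2.341, 0.098]
contact_force: [-0.9, -0.4, 0.3]
opening: 0.0853
[ 0.353 -0.067  2.296 -0.701  0.167 -0.771]
1 rows of [0.0036, -0.0004, -0.0002] [0.15, 0.29, 0.25]
```

```bash
python3 -m handwheel '[0.003,0,0,0,0,0,0,0,0,0,0,0,0,0,0,0,0,0,0,0,0,0,0,0,0,0,0,0,0,0,0,0,0,0,0,0,0,0,0,0,0,0,0,0,0,0,0,0]' 1 90
python3 - <<'E'
from h import *
o=ctrl.get_obs(); print(o["q"].round(3),o["tool_pos"],R.from_rotvec(o["tool_rot"]).as_matrix().round(3).tolist())
E
```

```text
t: 5.65
tool_pos: [0.5363, 0.2456, 0.0157]
tool_rot: [-0.24, 2.341, 0.098]
contact_force: [-4.1, -3.1, 5.8]
opening: 0.0565
[ 0.355 -0.07   2.304 -0.725  0.163 -0.747] [0.53631084 0.24561926 0.01571298] [[-0.689, -0.202, 0.696], [-0.143, 0.979, 0.143], [-0.711, -0.001, -0.703]]
```

```bash
python3 -m handwheel '[-0.007,0,-0.007,0,0,0,-0.007,0,-0.007,0,0,0,-0.014,0,-0.014,0,0,0,-0.014,0,-0.014,0,0,0,-0.014,0,-0.014,0,0,0,-0.014,0,-0.014,0,0,0,-0.014,0,-0.014,0,0,0,-0.014,0,-0.014,0,0,0,-0.014,0,-0.014,0,0,0,-0.014,0,-0.014,0,0,0,-0.014,0,-0.014,0,0,0,-0.014,0,-0.014,0,0,0]'
python3 - <<'E'
from h import *
o=ctrl.get_obs(); print(o["q"].round(3)); 
R0=R.from_rotvec(o["tool_rot"]).as_matrix(); Ra=tool(0,45,1)@R.from_euler('z',90,degrees=True).as_matrix(); Rb=tool(SAZ,45,-1)
b=np.array([.50,0.08,.28]); plan(b,Ra,13); plan(np.array([.50,-.18,.25]),Rb,13,b,Ra)
E
```

```text
t: 6.85
tool_pos: [0.5334, 0.2452, 0.2305]
tool_rot: [-0.241, 2.347, 0.098]
contact_force: [0.6, -0.1, -3.5]
opening: 0.0566
[ 0.356 -0.483  2.206 -0.179  0.648 -1.32 ]
13 rows of [-0.0093, -0.0105, -0.0055] [0.5, -0.51, 7.55]
13 rows of [-0.0173, 0.0145, 0.0028] [-0.45, -0.45, 7.47]
```

```bash
python3 -m handwheel '[-0.0093,-0.0105,-0.0055,0.5,-0.51,7.55,-0.0093,-0.0105,-0.0055,0.5,-0.51,7.55,-0.0093,-0.0105,-0.0055,0.5,-0.51,7.55,-0.0093,-0.0105,-0.0055,0.5,-0.51,7.55,-0.0093,-0.0105,-0.0055,0.5,-0.51,7.55,-0.0093,-0.0105,-0.0055,0.5,-0.51,7.55,-0.0093,-0.0105,-0.0055,0.5,-0.51,7.55,-0.0093,-0.0105,-0.0055,0.5,-0.51,7.55,-0.0093,-0.0105,-0.0055,0.5,-0.51,7.55,-0.0093,-0.0105,-0.0055,0.5,-0.51,7.55,-0.0093,-0.0105,-0.0055,0.5,-0.51,7.55,-0.0093,-0.0105,-0.0055,0.5,-0.51,7.55,-0.0093,-0.0105,-0.0055,0.5,-0.51,7.55]'
python3 - <<'E'
from h import *
o=ctrl.get_obs(); print(o["q"].round(3)); 
Rb=tool(SAZ,45,-1); plan(np.array([.50,-.18,.25]),Rb,14)
E
```

```text
t: 8.15
tool_pos: [0.5, 0.0799, 0.2788]
tool_rot: [1.766, 1.756, 0.733]
contact_force: [-0.5, 0.3, -2.7]
opening: 0.0566
[ 0.018 -0.819  2.32  -0.015  0.855  0.029]
14 rows of [-0.0158, 0.0136, 0.0025] [-0.42, -0.42, 6.91]
```

```bash
python3 -m handwheel '[-0.0158,0.0136,0.0025,-0.42,-0.42,6.91,-0.0158,0.0136,0.0025,-0.42,-0.42,6.91,-0.0158,0.0136,0.0025,-0.42,-0.42,6.91,-0.0158,0.0136,0.0025,-0.42,-0.42,6.91,-0.0158,0.0136,0.0025,-0.42,-0.42,6.91,-0.0158,0.0136,0.0025,-0.42,-0.42,6.91,-0.0158,0.0136,0.0025,-0.42,-0.42,6.91,-0.0158,0.0136,0.0025,-0.42,-0.42,6.91,-0.0158,0.0136,0.0025,-0.42,-0.42,6.91,-0.0158,0.0136,0.0025,-0.42,-0.42,6.91,-0.0158,0.0136,0.0025,-0.42,-0.42,6.91,-0.0158,0.0136,0.0025,-0.42,-0.42,6.91,-0.0158,0.0136,0.0025,-0.42,-0.42,6.91,-0.0158,0.0136,0.0025,-0.42,-0.42,6.91,0,0,0,0,0,0]'
python3 - <<'E'
from h import *
o=ctrl.get_obs(); print(o["q"].round(3)); 
ims=[]
for n in("top","scene"):
    o,im,d=snap(n); p=cloud(n,d); np.savez(n+"1.npz",im=im,d=d,p=p); ims.append(im[:,:,::-1])
cv2.imwrite("pics/a1.png",cv2.resize(np.hstack(ims),(800,300)))
R0=R.from_rotvec(o["tool_rot"]).as_matrix(); G=o["tool_pos"]-.0187*R0[:,2]; print(G,R0.round(3).tolist())
p=np.load("scene1.npz")["p"]; im=np.load("scene1.npz")["im"]
m=(im.min(-1)>90)&(np.linalg.norm(p-G,axis=-1)<.11)&(im.max(-1).astype(int)-im.min(-1)<25); q=p[m]; print(m.sum(),q.min(0),q.max(0)); 
for lo in np.arange(.16,.36,.02):
    s=q[(q[:,2]>=lo)&(q[:,2]<lo+.02)]
    if len(s)>10: print(round(lo,2),len(s),s.mean(0).round(4))
E
```

```text
t: 9.65
tool_pos: [0.5004, -0.1792, 0.2489]
tool_rot: [2.831, -0.252, 1.169]
contact_force: [1.0, 0.6, -4.5]
opening: 0.0566
[-0.661 -0.704  2.308  0.445  0.865  0.914]
[ 0.48832194 -0.1764791   0.2638559 ] [[0.696, -0.175, 0.696], [-0.122, -0.985, -0.125], [0.708, 0.002, -0.707]]
2366 [ 0.44638731 -0.21572861  0.1959438 ] [ 0.52416382 -0.13688339  0.30768434]
0.18 52 [ 0.5087 -0.1953  0.1982]
0.2 345 [ 0.5085 -0.1942  0.2101]
0.22 363 [ 0.5082 -0.1941  0.2301]
0.24 349 [ 0.5107 -0.1939  0.2501]
0.26 696 [ 0.5029 -0.187   0.2725]
0.28 191 [ 0.4962 -0.1854  0.2898]
0.3 370 [ 0.4951 -0.1816  0.3052]
```

View pics/a1.png

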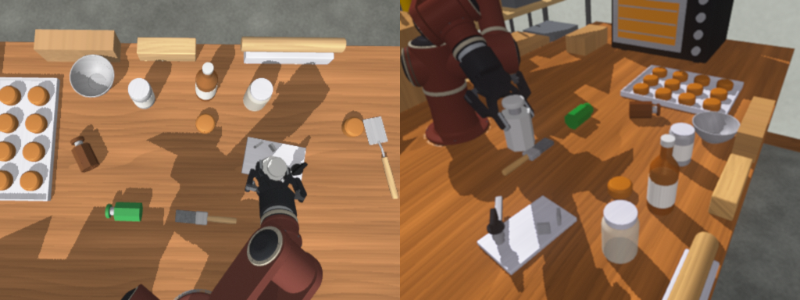

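Run:
```python
from h import *
for n in("top","scene"):
    D=np.load(n+"1.npz"); im=D["im"]; p=D["p"]; d=D["d"]
    m=(d>0)&(p[...,2]>.301)&(p[...,2]<.32)&(np.hypot(p[...,0]-.488,p[...,1]+.1765)<.04)
    if n=="scene": m&=im.min(-1)>150
    q=p[m]; z=np.median(q[:,2]); q=q[abs(q[:,2]-np.percentile(q[:,2],80))<.003]
    c,r=cv2.minEnclosingCircle((q[:,:2]*1000).astype(np.float32)); print(n,m.sum(),np.percentile(q[:,2],[5,50,95]).round(4),c,r,q.mean(0))
D=np.load("scene1.npz"); im=D["im"]; p=D["p"]
m=(im.min(-1)>90)&(p[...,2]>.2)&(p[...,2]<.245)&(np.hypot(p[...,0]-.488,p[...,1]+.1765)<.045)&(im.max(-1).astype(int)-im.min(-1)<25)
q=p[m]
# faces by azimuth of local point about approx axis
az=np.degrees(np.arctan2(q[:,1]+.1765,q[:,0]-.488))-SAZ
for k in(0,-45,-90,45):
    s=q[abs((az-k+180)%360-180)<18]
    if len(s)<40: continue
    c=s.mean(0); n=np.linalg.svd(s-c)[2][2]; n*=np.sign(n@(c-[.488,-.1765,.22])); print(k,len(s),"normal az",np.degrees(np.arctan2(n[1],n[0])).round(1),"elev",np.degrees(n[2]).round(2),"offset",(n@(np.array([.488,-.1765,.22])-c)).round(4))
```

```text
top 601 [0.3052 0.3062 0.3093] (476.62799072265625, -175.15110778808594) 33.35559844970703 [ 0.48471809 -0.17629691  0.30648674]
scene 10 [0.3058 0.3066 0.3072] (500.49822998046875, -161.56494140625) 5.369990825653076 [ 0.50087129 -0.16192601  0.30653781]
0 244 normal az -9.4 elev 0.48 offset -0.0325
-45 280 normal az -55.3 elev 0.42 offset -0.0317
-90 111 normal az -100.9 elev 0.03 offset -0.0293
```

Run:
```python
from h import *
D=np.load("scene0.npz"); im=D["im"]; p=D["p"]
m=(im.min(-1)>110)&(abs(p[...,2]-.012)<.005)&(np.hypot(p[...,0]-.534,p[...,1]+.249)<.13); q=p[m]
r=cv2.minAreaRect((q[:,:2]*1000).astype(np.float32)); print(m.sum(),np.median(q[:,2]),r,cv2.boxPoints(r).round(1).tolist())
D=np.load("top1.npz"); im=D["im"]; p=D["p"]
m=(im.min(-1)>150)&(p[...,2]>.300)&(p[...,2]<.315)&(np.hypot(p[...,0]-.488,p[...,1]+.1765)<.04); q=p[m]
print(m.sum(),q.mean(0),q.min(0),q.max(0),cv2.minEnclosingCircle((q[:,:2]*1000).astype(np.float32)))
```

```text
5112 0.010267329666353131 ((538.3331298828125, -249.65362548828125), (200.88914489746094, 127.86023712158203), 79.4281005859375) [[457.1000061035156, -336.70001220703125], [582.7000122070312, -360.1000061035156], [619.5999755859375, -162.60000610351562], [493.8999938964844, -139.1999969482422]]
455 [ 0.48777361 -0.17684913  0.30571585] [ 0.46570266 -0.19864434  0.30232307] [ 0.5101297  -0.15420177  0.30969856] ((487.548828125, -176.8018798828125), 22.671340942382812)
```

The mould is held upright: its faces tilt less than 0.5°, and the normals at -9.4°, -55.3° and -100.9° fit the seat yaw of about -10°. The foot is at z≈0.196. The top view puts the cap centre at (0.4875, -0.1768), radius 22.7 mm against a true 23. I'll move above the seat, aiming 3 mm short of the V, and lower it.

Run:
```python
from h import *
Rb=tool(SAZ,45,-1); a=np.array([.5663,-.2144,.19]); b=np.array([.5663,-.2144,.077]); plan(a,Rb,6); plan(b,Rb,8,a,Rb); print((Rb.T@[0,0,1]).round(4))
```

```text
6 rows of [0.0008, 0.004, 0.0155] [-0.01, -0.03, 0.06]
8 rows of [-0.01, 0.0, 0.01] [0.0, 0.0, 0.0]
[ 0.7071  0.     -0.7071]
```

```bash
python3 -m handwheel '[0.0008,0.004,0.0155,0,0,0.06,0.0008,0.004,0.0155,0,0,0.06,0.0008,0.004,0.0155,0,0,0.06,0.0008,0.004,0.0155,0,0,0.06,0.0008,0.004,0.0155,0,0,0.06,0.0008,0.004,0.0155,0,0,0.06,-0.01,0,0.01,0,0,0,-0.01,0,0.01,0,0,0,-0.01,0,0.01,0,0,0,-0.01,0,0.01,0,0,0,-0.01,0,0.01,0,0,0,-0.01,0,0.01,0,0,0,-0.01,0,0.01,0,0,0,0,0,0,0,0,0,0,0,0,0,0,0]'
python3 - <<'E'
from h import *
o=ctrl.get_obs(); print(o["q"].round(3)); Rb=tool(SAZ,45,-1); plan([.5663,-.2144,.069],Rb,6); R0=R.from_rotvec(o["tool_rot"]).as_matrix();print(R0.round(3).tolist())
E
```

```text
t: 11.25
tool_pos: [0.567, -0.2145, 0.0925]
tool_rot: [2.827, -0.255, 1.179]
contact_force: [-0.2, -0.2, -3.8]
opening: 0.0567
[-0.63  -0.217  2.265  0.752  0.471  0.548]
6 rows of [-0.0029, 0.0, 0.0027] [-0.01, -0.05, -0.01]
[[0.692, -0.179, 0.699], [-0.127, -0.984, -0.126], [0.71, -0.001, -0.704]]
```

```bash
python3 -m handwheel '[-0.0029,0,0.0027,0,-0.05,0,-0.0029,0,0.0027,0,-0.05,0,-0.0029,0,0.0027,0,-0.05,0,-0.0029,0,0.0027,0,-0.05,0,-0.0029,0,0.0027,0,-0.05,0,0,0,0,0,0,0]' && python3 -m handwheel '[-0.001,0,0.001,0,0,0,-0.001,0,0.001,0,0,0,-0.001,0,0.001,0,0,0,0,0,0,0,0,0]'
python3 - <<'E'
from h import *
o=ctrl.get_obs(); print(o["q"].round(3),o["contact_force"].round(2),o["tool_pos"]-[.5663,-.2144,.065])
E
```

```text
t: 11.85
tool_pos: [0.5664, -0.2146, 0.0722]
tool_rot: [2.83, -0.256, 1.172]
contact_force: [-0.5, 0.3, -3.5]
opening: 0.0568
t: 12.25
tool_pos: [0.5667, -0.2148, 0.0688]
tool_rot: [2.829, -0.256, 1.174]
contact_force: [-0.2, -0.3, -4.0]
opening: 0.0571
[-0.63  -0.165  2.269  0.826  0.434  0.465] [-0.16 -0.27 -3.99] [ 0.00040668 -0.00043913  0.00376381]
```

```bash
python3 -m handwheel '[-0.0007,0,0.0007,0,0,0,-0.0007,0,0.0007,0,0,0,-0.0007,0,0.0007,0,0,0,0,0,0,0,0,0]' && python3 -m handwheel '[-0.0005,0,0.0005,0,0,0,0,0,0,0,0,0]' &&  python3 -m handwheel '[-0.0005,0,0.0005,0,0,0,0,0,0,0,0,0]'
```

```text
t: 12.65
tool_pos: [0.5667, -0.2148, 0.0658]
tool_rot: [2.829, -0.256, 1.174]
contact_force: [0.0, 0.1, -4.3]
opening: 0.0568
t: 12.85
tool_pos: [0.5668, -0.2149, 0.0652]
tool_rot: [2.829, -0.256, 1.174]
contact_force: [-0.4, -0.2, -3.2]
opening: 0.0567
t: 13.05
tool_pos: [0.5671, -0.2151, 0.065]
tool_rot: [2.828, -0.256, 1.175]
contact_force: [0.2, -0.5, -2.4]
opening: 0.0567
```

```bash
python3 -m handwheel '[-0.0005,0,0.0005,0,0,0,0,0,0,0,0,0]' && python3 -m handwheel '[-0.0005,0,0.0005,0,0,0,0,0,0,0,0,0]'
```

```text
t: 13.25
tool_pos: [0.5675, -0.2153, 0.065]
tool_rot: [2.828, -0.255, 1.176]
contact_force: [-1.9, 2.0, 2.3]
opening: 0.0566
t: 13.45
tool_pos: [0.5679, -0.2155, 0.065]
tool_rot: [2.827, -0.255, 1.177]
contact_force: [-2.8, 2.0, 5.1]
opening: 0.0567
```

```bash
python3 -m handwheel '[0,0,0,0,0,0,0,0,0,0,0,0,0,0,0,0,0,0,0,0,0,0,0,0,0,0,0,0,0,0,0,0,0,0,0,0]' 0
python3 - <<'E'
from h import *
o,im,d=snap("wrist"); cv2.imwrite("pics/w2.png",im[:,:,::-1]); print(o["q"].round(3))
E
```

```text
t: 14.05
tool_pos: [0.5668, -0.2149, 0.0631]
tool_rot: [2.829, -0.256, 1.174]
contact_force: [-0.1, 0.5, -0.0]
opening: 0.0852
[-0.63  -0.152  2.27   0.848  0.424  0.44 ]
```

View pics/w2.png

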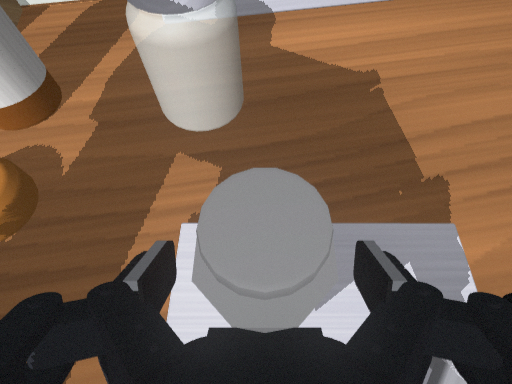

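The wrist view shows the cap at (265,232) between the fully open fingers and the mould standing on the plate, released. I'll back out along the tool axis and then go above the wing.

```bash
python3 -m handwheel '[0,0,-0.005,0,0,0,0,0,-0.01,0,0,0,0,0,-0.015,0,0,0,0,0,-0.02,0,0,0,0,0,-0.02,0,0,0,0,0,-0.02,0,0,0,0,0,-0.02,0,0,0,0,0,-0.02,0,0,0,0,0,0,0,0,0]'
python3 - <<'E'
from h import *
for n in("top","scene"):
    o,im,d=snap(n); p=cloud(n,d); np.savez(n+"2.npz",im=im,d=d,p=p)
    m=(d>0)&(p[...,2]>.108)&(p[...,2]<.132)&(np.hypot(p[...,0]-.553,p[...,1]+.212)<.04)&(im.min(-1)>90); q=p[m]
    print(n,m.sum(),np.percentile(q[:,2],[5,50,95]).round(4),cv2.minEnclosingCircle((q[:,:2]*1000).astype(np.float32)),q.mean(0))
    if n=="top": cv2.imwrite("pics/t2.png",cv2.resize(im[150:270,280:420,::-1],None,fx=4,fy=4,interpolation=2))
    m=(d>0)&(p[...,2]>.085)&(p[...,2]<.108)&(np.hypot(p[...,0]-.501,p[...,1]+.3085)<.05)&(im.max(-1)<90);q=p[m]
    if len(q)>5: print("wing",len(q),q.mean(0),cv2.minAreaRect((q[:,:2]*1000).astype(np.float32)))
D=np.load("scene0.npz"); im=D["im"];p=D["p"]
m=(p[...,2]>.085)&(p[...,2]<.108)&(np.hypot(p[...,0]-.501,p[...,1]+.3085)<.05)&(im.max(-1)<90);q=p[m]
print("wing sc0",len(q),q.mean(0),cv2.minAreaRect((q[:,:2]*1000).astype(np.float32)))
Ra=tool(60+180,0); Rb=tool(131.8-180,0); a=np.array([.46,-.24,.27]); plan(a,Ra,12); b=np.array([.501,-.3085,.15]);plan(b,Rb,11,a,Ra)
print(ctrl.get_obs()["tool_pos"])
E
```

```text
t: 15.0
tool_pos: [0.4763, -0.1994, 0.158]
tool_rot: [2.823, -0.255, 1.179]
contact_force: [-0.7, 0.4, 0.2]
opening: 0.0855
top 304 [0.1184 0.1214 0.1243] ((554.8326416015625, -212.3704833984375), 22.779022216796875) [ 0.55438438 -0.21157173  0.12135709]
wing 121 [ 0.50043918 -0.30579047  0.09285463] ((500.9174499511719, -307.52734375), (13.811616897583008, 49.33173370361328), 41.51137924194336)
scene 462 [0.1119 0.1199 0.1215] ((558.2979736328125, -214.44720458984375), 23.810800552368164) [ 0.56114239 -0.21781443  0.11893332]
wing 194 [ 0.50804186 -0.31195197  0.09124004] ((505.54132080078125, -309.3778076171875), (12.968385696411133, 51.80854797363281), 40.96131896972656)
wing sc0 195 [ 0.508189   -0.31188964  0.09126627] ((505.6098327636719, -309.95648193359375), (12.784157752990723, 51.318607330322266), 41.742618560791016)
12 rows of [0.0014, 0.0045, -0.0097] [2.3, -3.27, -5.54]
11 rows of [-0.0068, 0.0037, 0.0109] [0.0, 0.0, -6.53]
[ 0.47631625 -0.19880859  0.15549972]
```

View pics/t2.png

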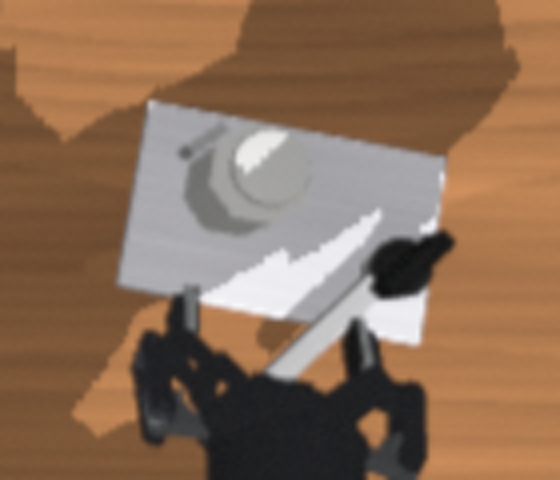

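The crop shows the mould upright in the V, cap centre at (0.5548, -0.2124), 1.6 mm short of the seat. The wing at about (410,265) in the crop has not moved. Next I'll turn the tool straight down above the wing.

```bash
python3 -m handwheel '[0.0014,0.0045,-0.0097,2.3,-3.27,-5.54,0.0014,0.0045,-0.0097,2.3,-3.27,-5.54,0.0014,0.0045,-0.0097,2.3,-3.27,-5.54,0.0014,0.0045,-0.0097,2.3,-3.27,-5.54,0.0014,0.0045,-0.0097,2.3,-3.27,-5.54,0.0014,0.0045,-0.0097,2.3,-3.27,-5.54,0.0014,0.0045,-0.0097,2.3,-3.27,-5.54,0.0014,0.0045,-0.0097,2.3,-3.27,-5.54,0.0014,0.0045,-0.0097,2.3,-3.27,-5.54,0.0014,0.0045,-0.0097,2.3,-3.27,-5.54,0.0014,0.0045,-0.0097,2.3,-3.27,-5.54,0.0014,0.0045,-0.0097,2.3,-3.27,-5.54]'
python3 - <<'E'
from h import *
o=ctrl.get_obs(); print(o["q"].round(3))
plan([.501,-.3085,.15],tool(131.7-180,0),11)
E
```

```text
t: 16.3
tool_pos: [0.4608, -0.2404, 0.2675]
tool_rot: [-2.714, -1.575, 0.007]
contact_force: [0.4, -0.3, 0.2]
opening: 0.0856
[-0.623 -0.217  1.807 -0.002  1.557 -0.104]
11 rows of [-0.0068, 0.0036, 0.0107] [-0.03, -0.01, -6.49]
```

```bash
python3 -m handwheel '[-0.0068,0.0036,0.0107,-0.03,0,-6.49,-0.0068,0.0036,0.0107,-0.03,0,-6.49,-0.0068,0.0036,0.0107,-0.03,0,-6.49,-0.0068,0.0036,0.0107,-0.03,0,-6.49,-0.0068,0.0036,0.0107,-0.03,0,-6.49,-0.0068,0.0036,0.0107,-0.03,0,-6.49,-0.0068,0.0036,0.0107,-0.03,0,-6.49,-0.0068,0.0036,0.0107,-0.03,0,-6.49,-0.0068,0.0036,0.0107,-0.03,0,-6.49,-0.0068,0.0036,0.0107,-0.03,0,-6.49,-0.0068,0.0036,0.0107,-0.03,0,-6.49,0,0,0,0,0,0]'
python3 - <<'E'
from h import *
o,im,d=snap("wrist"); p=cloud("wrist",d,o); cv2.imwrite("pics/w3.png",im[:,:,::-1])
print(o["q"].round(3))
m=(d>0)&(p[...,2]>.088)&(p[...,2]<.11)&(np.hypot(p[...,0]-.501,p[...,1]+.3085)<.045)&(im.max(-1)<90);q=p[m]
if len(q)>5: print("wing",len(q),q.mean(0),cv2.minAreaRect((q[:,:2]*1000).astype(np.float32)))
plan([.501,-.3085,.076],tool(131.7-180,0),8)
E
```

```text
t: 17.5
tool_pos: [0.5, -0.3077, 0.1472]
tool_rot: [-1.291, -2.861, -0.007]
contact_force: [0.7, 0.6, 0.0]
opening: 0.0853
[-0.68   0.032  1.779  0.004  1.335 -1.404]
wing 1293 [ 0.49954866 -0.30699271  0.09302875] ((500.5619201660156, -308.0813903808594), (12.99289321899414, 51.621124267578125), 42.85749053955078)
8 rows of [-0.0001, 0.0, 0.0091] [0.02, -0.02, -0.05]
```

View pics/w3.png

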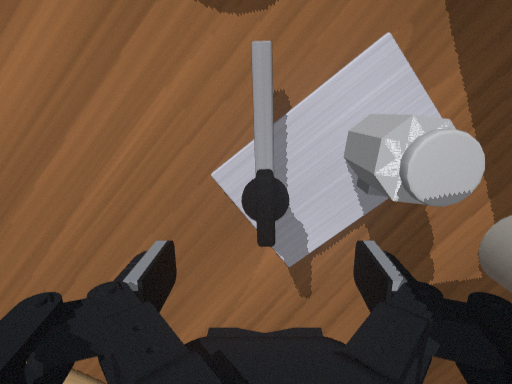

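The wing is centred between the fingers in the picture, from (265,170) to (265,245), and measures (0.5006, -0.3081) at 132.9°, 13×52 mm as specified. The mould at (440,165) is clear of the right finger. I'll descend to TCP z≈0.076, above the disc top at 0.068, and grip.

```bash
python3 -m handwheel '[0,0,0.0091,0,0,-0.1,0,0,0.0091,0,0,-0.1,0,0,0.0091,0,0,-0.1,0,0,0.0091,0,0,-0.1,0,0,0.0091,0,0,-0.1,0,0,0.0091,0,0,-0.1,0,0,0.0091,0,0,-0.1,0,0,0.0082,0,0,-0.1,0,0,0,0,0,0,0,0,0,0,0,0]' && python3 -m handwheel '[0,0,0,0,0,0,0,0,0,0,0,0,0,0,0,0,0,0,0,0,0,0,0,0,0,0,0,0,0,0,0,0,0,0,0,0,0,0,0,0,0,0,0,0,0,0,0,0,0,0,0,0,0,0]' 1 80
python3 - <<'E'
from h import *
o=ctrl.get_obs(); print(o["q"].round(3),o["wrist_torque"].round(3)); x=R.from_rotvec(o["tool_rot"]).as_matrix()[:,0]; print(np.degrees(np.arctan2(x[1],x[0])))
E
```

```text
t: 18.55
tool_pos: [0.5006, -0.3086, 0.0792]
tool_rot: [1.271, 2.869, 0.004]
contact_force: [0.2, 0.2, 0.1]
opening: 0.0856
t: 19.45
tool_pos: [0.5011, -0.3084, 0.0798]
tool_rot: [1.271, 2.869, 0.005]
contact_force: [1.6, 4.5, 4.0]
opening: 0.0107
[-0.68   0.105  1.823  0.005  1.211 -1.419] [ 0.589 -0.209 -0.011]
132.21165676183398
```

```bash
cat > s.py <<'E'
from h import *
o=ctrl.get_obs(); x=R.from_rotvec(o["tool_rot"]).as_matrix()[:,0]; print("az",np.degrees(np.arctan2(x[1],x[0])).round(2),"torq",o["wrist_torque"].round(3),"F",o["contact_force"].round(1),o["tool_pos"].round(4),o["opening"])
E
python3 -m handwheel '[0,0,0,0,0,4,0,0,0,0,0,4,0,0,0,0,0,4,0,0,0,0,0,4,0,0,0,0,0,4]' >/dev/null; python3 s.py; python3 -m handwheel '[0,0,0,0,0,4,0,0,0,0,0,4,0,0,0,0,0,4,0,0,0,0,0,4,0,0,0,0,0,0]' >/dev/null; python3 s.py
```

```text
az 112.07 torq [ 0.606 -0.143  0.149] F [2.1 3.6 3.6] [ 0.501  -0.3084  0.0798] 0.01105617562345286
az 96.21 torq [ 0.654 -0.071 -0.094] F [1.2 3.5 5.3] [ 0.501  -0.3084  0.0798] 0.010546755967467689
```

```bash
for i in 1; do python3 -m handwheel '[0,0,0,0,0,2,0,0,0,0,0,2,0,0,0,0,0,2,0,0,0,0,0,2,0,0,0,0,0,2]' >/dev/null; python3 s.py; python3 -m handwheel '[0,0,0,0,0,1,0,0,0,0,0,1]' >/dev/null; python3 s.py;  python3 -m handwheel '[0,0,0,0,0,1,0,0,0,0,0,1]' >/dev/null; python3 s.py; done
```

```text
az 86.24 torq [ 0.655 -0.107  0.116] F [1.1 5.  5.1] [ 0.5009 -0.3084  0.0798] 0.010792681816658038
az 84.28 torq [ 0.65  -0.109  0.123] F [0.5 3.2 4.8] [ 0.5009 -0.3084  0.0798] 0.011054004668989518
az 82.28 torq [ 0.685 -0.058  0.115] F [1.7 3.3 4.8] [ 0.5009 -0.3085  0.0798] 0.010929047938768177
```

```bash
python3 -m handwheel '[0,0,0,0,0,1,0,0,0,0,0,1]' >/dev/null; python3 s.py;  python3 -m handwheel '[0,0,0,0,0,1,0,0,0,0,0,1]' >/dev/null; python3 s.py;python3 -m handwheel '[0,0,0,0,0,1,0,0,0,0,0,1]' >/dev/null; python3 s.py
```

```text
az 80.28 torq [ 0.709 -0.072  0.09 ] F [1.2 3.  5.2] [ 0.5009 -0.3085  0.0798] 0.010518130597493411
az 78.35 torq [ 0.686 -0.076  0.524] F [0.9 3.3 5.7] [ 0.5009 -0.3084  0.0798] 0.010753970898999333
az 76.36 torq [ 0.643 -0.006  0.535] F [0.8 4.  4.8] [ 0.5009 -0.3084  0.0798] 0.010616429241095135
```

```bash
python3 -m handwheel '[0,0,0,0,0,1,0,0,0,0,0,1,0,0,0,0,0,1,0,0,0,0,0,0]' >/dev/null; python3 s.py;  python3 -m handwheel '[0,0,0,0,0,0,0,0,0,0,0,0,0,0,0,0,0,0,0,0,0,0,0,0,0,0,0,0,0,0,0,0,0,0,0,0]' 0 ; python3 -m handwheel '[0,0,-0.01,0,0,0,0,0,-0.02,0,0,0,0,0,-0.02,0,0,0,0,0,-0.02,0,0,0,0,0,-0.03,0,0,0,0,0,-0.03,0,0,0,0,0,0,0,0,0]'
python3 - <<'E'
from h import *
for n in("top","scene"):
    o,im,d=snap(n); p=cloud(n,d); np.savez(n+"3.npz",im=im,d=d,p=p)
    m=(d>0)&(p[...,2]>.108)&(p[...,2]<.132)&(np.hypot(p[...,0]-.556,p[...,1]+.212)<.035)&(im.min(-1)>90); q=p[m]
    if len(q): print(n,m.sum(),np.percentile(q[:,2],[5,50,95]).round(4),cv2.minEnclosingCircle((q[:,:2]*1000).astype(np.float32)),q.mean(0))
    cv2.imwrite(f"pics/{n}3.png",im[:,:,::-1])
o,im,d=snap("wrist"); p=cloud("wrist",d,o); cv2.imwrite("pics/w4.png",np.hstack([cv2.resize(im[:,:,::-1],(400,300)),cv2.resize(cv2.imread("pics/scene3.png"),(400,300))]))
w=np.hypot(p[...,0]-.501,p[...,1]+.3085)
for nm,m in(("wing",(p[...,2]>.088)&(p[...,2]<.11)&(w<.045)&(im.max(-1)<90)),("jaw",(p[...,2]>.036)&(p[...,2]<.048)&(w<.115)&(w>.02)&(p[...,0]<.535))):
    q=p[m&(d>0)]
    if len(q)>5: print(nm,len(q),q.mean(0),cv2.minAreaRect((q[:,:2]*1000).astype(np.float32)))
E
```

```text
az 73.37 torq [ 0.667 -0.067  0.328] F [1.6 4.4 6. ] [ 0.5009 -0.3084  0.0798] 0.010759082800081204
t: 22.95
tool_pos: [0.5006, -0.3087, 0.0793]
tool_rot: [2.521, 1.872, 0.006]
contact_force: [-0.3, -0.8, 0.5]
opening: 0.0854
t: 23.65
tool_pos: [0.5025, -0.3106, 0.2163]
tool_rot: [2.512, 1.866, 0.01]
contact_force: [0.6, 0.2, 1.5]
opening: 0.0851
top 298 [0.1181 0.1217 0.1241] ((555.5678100585938, -212.20118713378906), 22.766345977783203) [ 0.55517786 -0.21144844  0.12148092]
scene 461 [0.112  0.1199 0.1215] ((559.1284790039062, -214.8751983642578), 23.498363494873047) [ 0.56235952 -0.21799627  0.11895611]
wing 780 [ 0.5010464  -0.30709072  0.09309732] ((500.8526611328125, -307.7132263183594), (50.713844299316406, 12.943879127502441), 74.37428283691406)
jaw 1561 [ 0.51287843 -0.23926621  0.04139747] ((518.4266357421875, -244.01327514648438), (96.71782684326172, 28.832794189453125), 79.96964263916016)
```

View pics/w4.png

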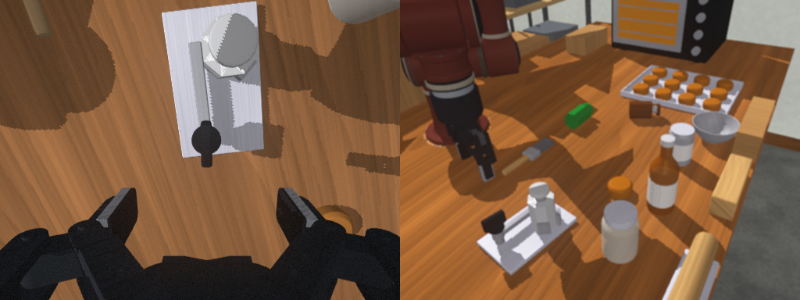

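The picture shows the jaw lying on the upright mould and the gripper well clear. I'll do one finer jaw-angle check before handing in.

Run:
```python
from h import *
for n,f in(("top","top3"),("scene","scene3"),("top","top0")):
    D=np.load(f+".npz"); p=D["p"]; d=D["d"]; im=D["im"]; r=p[...,:2]-[.501,-.3085]; w=np.hypot(*np.moveaxis(r,-1,0))
    a0=131.8 if f=="top0" else 79.7
    u=np.array([np.cos(np.radians(a0)),np.sin(np.radians(a0))]); lat=r@np.array([-u[1],u[0]]); al=r@u
    m=(d>0)&(p[...,2]>.033)&(p[...,2]<.048)&(al>.025)&(al<.118)&(abs(lat)<.016); q=p[m][:,:2]
    v=cv2.fitLine((q*1000).astype(np.float32),cv2.DIST_HUBER,0,.01,.01).ravel(); az=np.degrees(np.arctan2(v[1],v[0]))%180; print(f,m.sum(),az,"jaw",1.35-np.radians(az-79.7),"rect",cv2.minAreaRect((q*1000).astype(np.float32)))
```

```text
top3 248 79.073524 jaw 1.360934 rect ((513.7725830078125, -238.09124755859375), (93.47076416015625, 18.921308517456055), 77.81290435791016)
scene3 296 81.24245 jaw 1.3230792 rect ((515.5787963867188, -250.46080017089844), (68.89690399169922, 18.248382568359375), 79.74088287353516)
top0 250 132.9679 jaw 0.42029983 rect ((452.96136474609375, -255.53823852539062), (16.35971450805664, 92.88949584960938), 42.846717834472656)
```

```bash
python3 -c "
from station import ctrl
print(ctrl.get_obs()['t'],ctrl.finish_job())"
```

```text
the job is handed in; nothing more can be done
23.8 None
```

I stood the white mould upright on the stand in the V, released it, and turned the thumbscrew clockwise until the clutch slipped. I then let go, backed the gripper off and handed the job in at t = 23.8 s. `finish_job` gives no verdict, so what follows is from my own measurements.

- **Setting down:** the force reading changed by only about 10 N while the foot settled onto the plate. Before that, the mould's side faces tilted less than 0.5° from vertical.
- **Mould position:** after clamping, the top camera puts the axis about 1 mm from the seat. The cap top is at z ≈ 0.1215 m, and 0.122 m is expected for a seated mould.
- **Jaw:** measured angle 1.32 to 1.36 rad (scene and top cameras), against the allowed 1.25 to 1.45.
- **Clutch:** the torque jumped from 0.1 to about 0.53 N m with the gripper at an azimuth of 80–78°. I stopped the gripper at 73.4°, and the wing measured 74.4° after release. That gives a slip of about 0.1 rad, within the allowed 0.03 to 0.5.
- **Bystanders:** the bottle, jar and tin are still standing in the last picture.

**Disagreement between cameras:** the scene camera reads x about 4 mm higher than the top camera throughout. I used the top camera, because it agreed with the wrist camera and with the pose the mould was gripped in.

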